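Step a vial carousel back to the vial it missed

ROBOT

A 6-joint arm with a two-finger parallel gripper is mounted at the origin on a cart in front of the work surface, level with it; the furniture and walls round the work are solid. World frame = base frame: x ahead of the robot, y to its left, z up, the work surface at z = 0. Lengths are in m, angles in rad, forces in N, time in s.
With the tool pointing down it reaches from about 0.375 to 0.975 m from the base axis. Payload 3.8 kg.
Tool frame: the origin (TCP) lies on the centre line of the jaws, within the pads' length; the fingertips stand 14 mm ahead of it and the grasp point (between the pads) lies 5 mm behind it (bot.tip_reach is the distance from the TCP to the fingertips, in m); z points along the fingers, y is the line along which they close (so a half turn about z gives the same grasp; the last joint's range is limited). The gripper opens to 88 mm and grips with 3 to 60 N. Pads are 18 mm wide; open, the fingers measure 123 mm over their backs; the gripper's body (75 mm by 187 mm) begins 45 mm behind the grasp point.
Start: joints at [1.141, 0.264, 1.604, -0, 1.274, -0.037], TCP at [0.258, 0.624, 0.253] pointing down, gripper open.
Joint ranges: [-2.63, 2.63], [-0.94, 2.18], [0.31, 2.57], [-1.31, 4.45], [0, 2.66], [-2.55, 2.55]. Speed limits (rad/s): [2.57, 2.57, 3.14, 3.14, 3.14, 3.14].

INTERFACE

Orientations are given as a unit quaternion [x, y, z, w].
In Python, from rig import bot gives the robot as it stands.
- The arm moves only by the tool servo_tool, never from a script. Its argument "motion" is a list of rows, each a list of 7 numbers: the opening, from 0 (shut) to 1 (fully open), then the shift along the tool's x, y, z in mm, then the turn, a rotation vector about the tool's x, y, z in degrees. A call has 1 to 10 rows; each row is the pose to reach, as a shift and turn from the pose commanded when the call began, along the tool's axes at that moment; what a row does not reach only later rows make up. A row lasts 1/10 s, in which the tool goes at most 50 mm and 8.59 degrees, less where a joint would pass 70% of its speed; a pose out of reach is approached as far as the arm can. A call with a gripper value outside its range is refused whole. The fingers move at their own pace and stop on an object; "force" is the grip in N (left out, the last holds). Time passes only in rows, so rows that repeat a pose let the fingers close. It gives the time, the measured TCP pose, the force, the opening and the grip force at its end, in the units of the state.
- bot.get_state(): the state, without advancing time (a new reading comes with each control period).
- bot.get_image(name): name is "side" or "top" or "wrist"; returns (picture, depth): 420x560x3 uint8, red, green, blue; 420x560 float32, m along the optical axis (not along the pixel's ray), 0 where there is no reading.
- bot.camera_params(name): a dict with "K" (3x3 intrinsics, pixels), "k1" (the pictures are not rectified: a ray, as slopes to the right and down, at radius r is drawn at 1 + k1 r^2 times it, then the intrinsics apply), "extrinsics" (4x4, takes a point from camera to world coordinates). Camera axes: x right, y down, z forward; pixel columns grow to the right and rows downward; lengths in m; the calibration is good to about 2 mm. A picture is of the moment at which its call begins: read the wrist's pose just before it. camera_params takes no time and is no camera call; for the wrist camera it gives the pose at the moment of the call.
- bot.finish_job(): hands the job in; it is judged then, once.
Trained networks look in the newest picture that a camera, given by its name, has taken for a name from the list of things; names that differ only in an ending like _2 or _b are one class to them, and where a whole thing is asked for, a point or a joint stands for the part that bears it (a point fixed in the world has none). Each returns a list of dicts, best first, with "conf" (0 to 1); they miss things now and then, are a little off and sometimes report something else, mostly with a low value. They report only what shows in the picture. A call takes as long as a camera call.
- bot.trace(camera, target): "mask" (420x560 bool, what is visible of it) and "extent" ([left, top, width, height] in pixels, round what is visible of it).
The state is a dict: "clock": time; "joint_pos": joint angles; "joint_vel": joint speeds; "joint_efforts": joint torques, N m; "tcp_pos": TCP position; "orientation": TCP orientation; "force": force on the tool from outside, world axes, zero at the start; "wrist_torque": the same for the moment, N m; "gripper_width": finger opening in m; "grasp_force": force on a finger pad.
Only numpy, scipy, OpenCV 4.12 (cv2) and the standard library are available. Lean on these libraries where they do the work, as an engineer would, in place of code of your own. Each camera call takes 0.05 s, during which the arm holds its last target. There are 200 camera calls.

TASK

The vial carousel of the sample reader has been clicked on too far, and the yellow-capped vial has gone past the reader's lens without being read. Use a fingertip to tip the red-ball lever over so that it lifts the ratchet pawl out of its notch, push the carousel backward (clockwise seen from above) by its finger pins, one notch or two, until the yellow-capped vial is back in front of the lens, and leave the pawl dropped fully into its notch there, so that the carousel is locked. Do not turn the carousel forward, take no vial out of it and leave the jar, the bottle and the dishes around it alone.

Things in the scene. Friction and masses are not known exactly. Their poses are not given: they have to be found in the camera images.
- changer: Sample changer: white round base, 248 mm across, fixed to the worktop; only its position and yaw vary. Origin on the carousel's upright axis, on the worktop; z up, x points to the reader, a white housing 64 mm wide, 103 mm tall, 131 to 167 mm out along +x, its lens facing the axis. The ratchet pawl is on the -y side; its nose falls into the rim at x 0, y -112 mm.
- carousel (a joint): Turn of the carousel, rad: 0 at the start, negative = backward (clockwise from above). Discs of 104 and 120 mm radius, tops 64 and 40 mm up; 8 stations and 8 rim notches 0.785 rad apart. With a station at the lens (within 0.03 rad) the pawl can drop into a notch and locks it against turning backward (0.05 rad play); with the pawl up it turns both ways; its stiff bearing (1.5 N at a pin) stops it where it is left.
- pin_a (a point): One of 8 upright steel finger pins (8 mm thick, blue caps 10 mm thick) on the carousel, 98 mm from its axis, half-way between stations, rising from the upper disc (z 64 mm) to z 96 mm; this point is on the pin's axis at z 80 mm. At carousel joint 0 it is 0.393 rad anticlockwise of the changer's x axis; the others follow every 0.785 rad.
- pawl (a joint): Pawl and lever on one shaft, rad: 0 = nose fully down in a notch (as at the start), about 0.14 = nose lying on the rim between notches (it drops into the next notch that comes under it), 1.05 = thrown back against a stop. Left below about 0.65 it falls towards the rim; above about 0.78 it falls back to the stop and stays there. Pushing the ball takes under 2 N.
- pawl_pivot (a point): Centre of the pawl on its shaft, which lies along the changer's y; at x -70, y -112, z +46 mm of the changer, between two aluminium cheeks up to 62 mm tall. The pawl arm runs 70 mm from here towards the changer's +x; thrown back it stands up to 120 mm above the worktop.
- lever_ball (a point): Centre of the red ball (22 mm) on the pawl's lever, a 6 mm rod rising 52 mm from the shaft, at y -142 mm of the changer. At pawl 0 it leans 28 degrees to the changer's +x (ball at x -46, z 92 mm); pushing the ball towards -x lifts the pawl; half-way the ball is 98 mm up; at the stop it leans 32 degrees to -x (ball at x -98, z 90 mm).
- reading_place (a point): Where the centre of the vial being read belongs, in front of the lens: x 66, y 0, z 61.5 mm of the changer. Axes as the changer's.
- vial_yellow_mid (a point): Yellow-capped glass vial, 31 mm across the cap (28 mm below it) and 63 mm tall, standing loosely in a hole of the carousel; this point is its centre, 61 mm above the worktop. At the start one or two stations past the lens (0.785 or 1.571 rad anticlockwise of the changer's x axis).
- vial_w0_mid (a point): White-capped glass vial, 31 mm across the cap (28 mm below it) and 63 mm tall, standing loosely in a hole of the carousel; this point is its centre, 61 mm above the worktop. It stays in the carousel.
- vial_w1_mid (a point): White-capped glass vial, 31 mm across the cap (28 mm below it) and 63 mm tall, standing loosely in a hole of the carousel; this point is its centre, 61 mm above the worktop. It stays in the carousel.
- vial_w2_mid (a point): White-capped glass vial, 31 mm across the cap (28 mm below it) and 63 mm tall, standing loosely in a hole of the carousel; this point is its centre, 61 mm above the worktop. It stays in the carousel.
- vial_w3_mid (a point): White-capped glass vial, 31 mm across the cap (28 mm below it) and 63 mm tall, standing loosely in a hole of the carousel; this point is its centre, 61 mm above the worktop. It stays in the carousel.
- foil_jar: Foil-topped jar, 77 mm across and 123 mm tall, a bystander; origin at the centre of its underside.
- wash_bottle: Clear bottle with a red cap, 64 mm across and 130 mm tall, a bystander; origin at the centre of its underside.
- petri_stack: Stack of clear dishes, 63 mm across and 38 mm tall, a bystander; origin at the centre of its underside.

How it is judged:
On the way:
1. the pawl is lifted clear of its notch before the carousel has been moved back (value of joint pawl above 0.3 rad and value of joint carousel above -0.15 rad), for 0.1 s.
At the end, for the whole second after the job is handed in: The yellow-capped vial stands within 8 mm (horizontally) of the reading place in front of the lens, the pawl is fully down in the notch (joint below 0.06 rad), the carousel is at rest, and all five vials still stand upright in their holes (horizontal distance between vial_yellow_mid and reading_place below 0.008 m and value of joint pawl below 0.06 rad and velocity of joint carousel between -0.02 and 0.02 rad/s and height (world z) of vial_yellow_mid between 0.055 and 0.07 m and height (world z) of vial_w0_mid between 0.055 and 0.07 m and height (world z) of vial_w1_mid between 0.055 and 0.07 m and height (world z) of vial_w2_mid between 0.055 and 0.07 m and height (world z) of vial_w3_mid between 0.055 and 0.07 m and angle between each of vial_yellow_mid, vial_w0_mid, vial_w1_mid, vial_w2_mid, vial_w3_mid's own z axis and vertical below 0.2 rad); the robot touches nothing.
It fails at once if the carousel is turned forward by more than 0.3 rad (value of joint carousel above 0.3 rad).
It fails at once if a vial is lifted by more than 15 mm (height (world z) of any of vial_yellow_mid, vial_w0_mid, vial_w1_mid, vial_w2_mid, vial_w3_mid above 0.0765 m).
It fails at once if the jar, the bottle or the dish stack is moved by more than 20 mm (distance of any of foil_jar, wash_bottle, petri_stack from where it was at the start of the episode above 0.02 m).
It also fails if it takes over 64 s, if anything falls off the work surface, if the arm or the gripper's body presses on something with over 40 N, if the wrist force passes 120 N, or if a joint passes its speed limit or range.

## Working session

There is one attempt and no reset: what is moved stays moved. The work goes in short steps, Python scripts to look and compute and a tool call to move; the robot and the scene stay as the last step left them, time stands still between calls to the robot, and variables do not carry over. Pictures are saved under pics/ and viewed, at most 10 in all, crops included, and the job is handed in when it is done.

Besides the shell and the picture viewer there is one more tool, called after "Request:" as a command line: name --pt "numbers of a row" for each row, then --argument value for the rest. servo_tool: Moves the arm, as the interface text tells. Its arguments: {"type":"object","properties":{"motion":{"type":"array","items":{"type":"array","items":{"type":"number"}}},"force":{"type":"number"}},"required":["motion"]}

```bash
mkdir -p pics
cat > h.py <<'E'
import numpy as np, cv2
from rig import bot
def world(cam,uv,depth,P=None):
    P=P or bot.camera_params(cam);K=np.array(P["K"]);T=np.array(P["extrinsics"])
    uv=np.atleast_2d(uv).astype(float)
    n=cv2.undistortPoints(uv[:,None],K,np.array([P["k1"],0,0,0.]))[:,0]
    z=np.asarray(depth)[uv[:,1].astype(int),uv[:,0].astype(int)] if np.ndim(depth)==2 else depth
    c=np.c_[n,np.ones(len(n))]*np.reshape(z,(-1,1))
    return c@T[:3,:3].T+T[:3,3]
E
cat > a.py <<'E'
from h import *
ims=[]
for c in ("top","side"):
    im,d=bot.get_image(c);ims.append(im);np.save(c+".npy",d);cv2.imwrite(f"pics/{c}0.png",im[:,:,::-1])
    print(c,np.array(bot.camera_params(c)["extrinsics"])[:3,3].round(3))
    for n in ("changer","lever_ball","pin_a","vial_yellow_mid","vial_w0_mid","foil_jar","wash_bottle","petri_stack","pawl_pivot"):
        for r in bot.trace(c,n)[:8]:
            m=r["mask"];v,u=np.nonzero(m&(d>0))
            if len(u)<3: continue
            p=world(c,np.c_[u,v],d);print(n,round(r["conf"],2),r["extent"],np.median(p,0).round(3),p.min(0).round(3),p.max(0).round(3))
E
python3 a.py
```

```text
top [ 0.485 -0.034  1.101]
changer 0.97 [205.8, 101.8, 122.0, 134.3] [0.596 0.034 0.064] [ 0.473 -0.119 -0.003] [0.759 0.159 0.109]
pin_a 0.59 [407.7, 237.1, 31.0, 29.0] [ 0.447 -0.347  0.034] [ 0.415 -0.394 -0.003] [ 0.476 -0.319  0.04 ]
pin_a 0.53 [262.7, 140.9, 13.7, 17.5] [0.655 0.01  0.093] [ 0.643 -0.003  0.048] [0.669 0.026 0.1  ]
vial_yellow_mid 0.72 [219.7, 176.8, 16.7, 14.3] [0.575 0.1   0.093] [0.562 0.087 0.057] [0.59  0.115 0.097]
vial_w0_mid 0.57 [240.7, 137.3, 12.1, 18.0] [0.658 0.06  0.093] [0.644 0.045 0.029] [0.68  0.079 0.098]
vial_w0_mid 0.16 [203.1, 98.9, 125.2, 132.5] [0.596 0.036 0.064] [ 0.475 -0.128 -0.006] [0.766 0.164 0.109]
foil_jar 0.58 [130.0, 219.2, 40.5, 34.2] [0.461 0.26  0.117] [ 0.42   0.235 -0.004] [0.497 0.33  0.126]
wash_bottle 0.89 [419.6, 171.7, 37.7, 33.0] [ 0.576 -0.354  0.092] [ 0.549 -0.432 -0.001] [ 0.611 -0.336  0.136]
wash_bottle 0.75 [205.1, 124.0, 104.7, 105.2] [0.592 0.032 0.064] [ 0.48  -0.079 -0.002] [0.724 0.165 0.101]
petri_stack 0.71 [406.2, 234.4, 34.4, 31.5] [ 0.446 -0.348  0.034] [ 0.413 -0.395 -0.003] [ 0.478 -0.319  0.04 ]
p
[... 731 characters left out ...]
082] [0.641 0.021 0.062] [0.672 0.074 0.094]
foil_jar 0.68 [183.2, 181.2, 26.1, 45.5] [0.446 0.246 0.068] [ 0.42   0.228 -0.003] [0.56  0.459 0.121]
foil_jar 0.25 [357.7, 237.4, 31.3, 63.6] [ 0.563 -0.386  0.066] [ 0.544 -0.405 -0.003] [ 0.766 -0.201  0.131]
wash_bottle 0.88 [357.6, 236.6, 30.9, 64.0] [ 0.563 -0.386  0.067] [ 0.544 -0.405 -0.003] [ 0.766 -0.157  0.131]
petri_stack 0.82 [309.2, 286.8, 25.7, 31.9] [ 0.433 -0.365  0.031] [ 0.411 -0.387 -0.002] [ 0.513 -0.274  0.037]
petri_stack 0.37 [292.1, 199.0, 10.9, 14.9] [0.648 0.003 0.083] [ 0.636 -0.009  0.063] [0.668 0.022 0.094]
pawl_pivot 0.87 [234.8, 184.1, 90.5, 71.5] [ 0.567 -0.009  0.047] [ 0.47  -0.126 -0.002] [0.765 0.267 0.107]
```

View pics/top0.png

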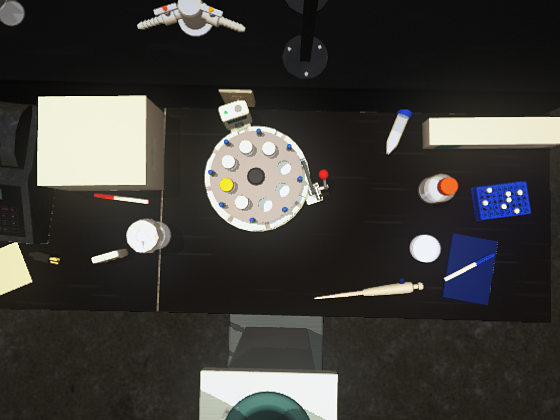

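View pics/side0.png

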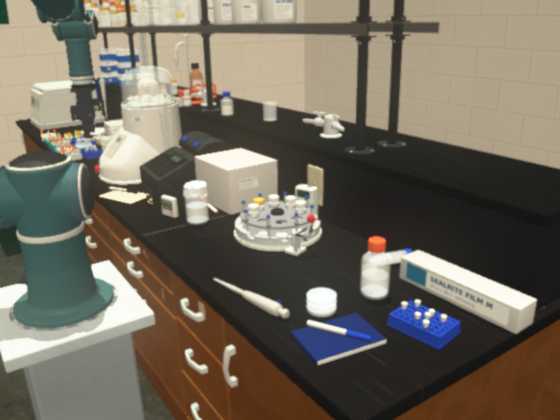

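The top view shows the changer at about (256,177), the reader at (235,113), the red ball at (324,175) and the yellow vial at (227,185). That puts the yellow vial about 87° past the lens, so two stations. Next I'll fit the changer pose from the blue caps.

```bash
cat > fit.py <<'E'
from h import *
from scipy.optimize import least_squares
def blobs(im,lo,hi,amin=4):
    m=cv2.inRange(cv2.cvtColor(im,cv2.COLOR_RGB2HSV),lo,hi)
    n,_,s,c=cv2.connectedComponentsWithStats(m)
    return [(c[i],s[i,4]) for i in range(1,n) if s[i,4]>=amin]
def atz(cam,uv,z,P=None):
    P=P or bot.camera_params(cam);a=world(cam,uv,1.,P)[0];o=np.array(P["extrinsics"])[:3,3]
    return o+(a-o)*(z-o[2])/(a[2]-o[2])
def fitcar(cam,im,c0,P=None):
    P=P or bot.camera_params(cam)
    pts=np.array([atz(cam,c,.096,P)[:2] for c,a in blobs(im,(105,120,60),(128,255,255))])
    r=np.linalg.norm(pts-c0,axis=1);pts=pts[abs(r-.098)<.02]
    f=lambda q:np.r_[(pts[:,0]-q[0]-.098*np.cos(k(q))),(pts[:,1]-q[1]-.098*np.sin(k(q)))]
    def k(q):
        a=np.arctan2(pts[:,1]-q[1],pts[:,0]-q[0]);s=np.pi/4
        return q[2]+np.round((a-q[2])/s)*s
    best=min((least_squares(f,[*c0,t],loss="soft_l1",f_scale=.003) for t in np.arange(0,.785,.13)),key=lambda s:s.cost)
    print("pins n",len(pts),"centre",best.x[:2].round(4),"pin angle",best.x[2]%(np.pi/4),"rms",np.sqrt(np.mean(best.fun**2)).round(4))
    return best.x
E
cat > b.py <<'E'
from fit import *
im,d=bot.get_image("top")
x=fitcar("top",im,np.array([.592,.034]))
for n,lo,hi,z in (("red",(0,170,90),(5,255,255),.092),("yellow",(22,150,100),(35,255,255),.0925)):
    for c,a in blobs(im,lo,hi):
        p=atz("top",c,z)
        if np.linalg.norm(p[:2]-x[:2])<.2: print(n,c,a,p.round(4),"ang",np.arctan2(p[1]-x[1],p[0]-x[0]).round(3),np.linalg.norm(p[:2]-x[:2]).round(4),"depthpt",world("top",c,d)[0].round(3))
s=bot.get_state();print(s["clock"],s["tcp_pos"],s["orientation"],s["force"],s["gripper_width"])
P=bot.camera_params("wrist");T=np.array(P["extrinsics"]);print(T.round(3))
E
python3 b.py
```

```text
pins n 8 centre [0.598  0.0397] pin angle 0.7380662249766681 rms 0.0004
red [323.26315789 173.86842105] 76 [ 0.6039 -0.1095  0.092 ] ang -1.531 0.1492 depthpt [ 0.603 -0.109  0.104]
yellow [225.9352518 184.0647482] 139 [0.5766 0.102  0.0925] ang 1.901 0.0659 depthpt [0.577 0.102 0.091]
1.05 [0.25838013 0.62359653 0.25273122] [1.95140309e-01 9.80775335e-01 3.74909233e-05 9.21779876e-06] [-0.25767496 -0.48327082 -0.84051767] 0.08782869424137804
[[ 0.383  0.886  0.262  0.19 ]
 [ 0.924 -0.367 -0.108  0.652]
 [ 0.     0.283 -0.959  0.383]
 [ 0.     0.     0.     1.   ]]
```

```bash
cat > go.py <<'E'
# usage: go.py L x y z yaw ... (changer frame, mm, tool-y heading deg in changer frame) or P r ang z (polar, tool y tangential); TCP targets
import sys
from h import *
from scipy.spatial.transform import Rotation as R
C=np.array([.598,.0397]);Y=.346
s=bot.get_state();r=R.from_quat(s["orientation"]);p=np.array(s["tcp_pos"])
w=Y+0; ex=np.array([np.cos(w),np.sin(w)]);ey=np.array([-ex[1],ex[0]])
l=(p[:2]-C)@np.c_[ex,ey]*1e3
hd=np.degrees(np.arctan2(*r.as_matrix()[[1,0],1])-Y)
print("clock %.2f local %s z %.1f head %.1f r %.1f ang %.1f F %s"%(s["clock"],l.round(1),p[2]*1e3,hd,np.hypot(*l),np.degrees(np.arctan2(l[1],l[0])),np.round(s["force"],2)))
for a in sys.argv[1:]:
    k,*v=a.split(",");v=list(map(float,v))
    if k=="P": t=np.radians(v[1]);v=[v[0]*np.cos(t),v[0]*np.sin(t),v[2],v[1]+90]
    g=np.r_[C+(v[0]*ex+v[1]*ey)/1e3,v[2]/1e3]
    dh=(v[3]-hd+90)%180-90
    print(a,(r.inv().apply(g-p)*1e3).round(1),"turnz",round(-dh,1))
E
python3 go.py L,-8,-142,140,0 L,-8,-142,99,0
```

```text
clock 1.05 local [-121.5  664.5] z 252.7 head 47.7 r 675.5 ang 100.4 F [-0.26 -0.48 -0.84]
L,-8,-142,140,0 [-627.  -519.8  112.7] turnz 47.7
L,-8,-142,99,0 [-627.  -519.8  153.7] turnz 47.7
```

Request:
servo_tool --pt "0 -627 -520 0 0 0 47.7" --pt "0 -627 -520 0 0 0 47.7" --pt "0 -627 -520 0 0 0 47.7" --pt "0 -627 -520 0 0 0 47.7" --pt "0 -627 -520 0 0 0 47.7" --pt "0 -627 -520 0 0 0 47.7" --pt "0 -627 -520 0 0 0 47.7" --pt "0 -627 -520 0 0 0 47.7" --pt "0 -627 -520 0 0 0 47.7" --pt "0 -627 -520 0 0 0 47.7"

```text
clock: 2.05
tcp_pos: [0.4924, 0.1795, 0.2532]
orientation: [0.575, 0.818, 0.0, 0.0]
force: [0.3, 0.7, 0.6]
gripper_width: 0.01
grasp_force: 0.0
```

```bash
python3 go.py L,-8,-142,252,0
```

```text
clock 2.05 local [-51.9 167.3] z 253.2 head -0.0 r 175.2 ang 107.2 F [0.34 0.71 0.64]
L,-8,-142,252,0 [-309.3   44.1    1.2] turnz -0.0
```

Request:
servo_tool --pt "0 -309 44 0 0 0 0" --pt "0 -309 44 0 0 0 0" --pt "0 -309 44 0 0 0 0" --pt "0 -309 44 0 0 0 0" --pt "0 -309 44 0 0 0 0" --pt "0 -309 44 0 0 0 0" --pt "0 -309 44 0 0 0 0" --pt "0 -309 44 50 0 0 0" --pt "0 -309 44 90 0 0 0" --pt "0 -309 44 90 0 0 0"

```text
clock: 3.05
tcp_pos: [0.6327, -0.0933, 0.1556]
orientation: [0.575, 0.818, -0.003, -0.006]
force: [-0.2, 1.4, -1.1]
gripper_width: 0.0005
grasp_force: 0.0
```

```bash
python3 go.py L,-8,-142,99,0
python3 - <<'E'
from fit import *
P=bot.camera_params("wrist");im,d=bot.get_image("wrist");cv2.imwrite("pics/w1.png",im[:,:,::-1])
for c,a in blobs(im,(0,170,80),(6,255,255),30):
    p=atz("wrist",c,.092,P);q=world("wrist",c,d,P)[0];e=np.array([[np.cos(.346),-np.sin(.346)],[np.sin(.346),np.cos(.346)]])
    print(c,a,p.round(4),q.round(4),(((p[:2]-[.598,.0397])@e)*1e3).round(1))
E
```

```text
clock 3.05 local [ -12.5 -136.9] z 155.6 head -0.0 r 137.4 ang -95.2 F [-0.21  1.36 -1.07]
L,-8,-142,99,0 [-5.5  5.1 56.5] turnz -0.0
[230.18467852 235.89603283] 731 [ 0.6023 -0.1097  0.092 ] [ 0.6026 -0.106   0.1005] [ -46.6 -142.1]
```

View pics/w1.png

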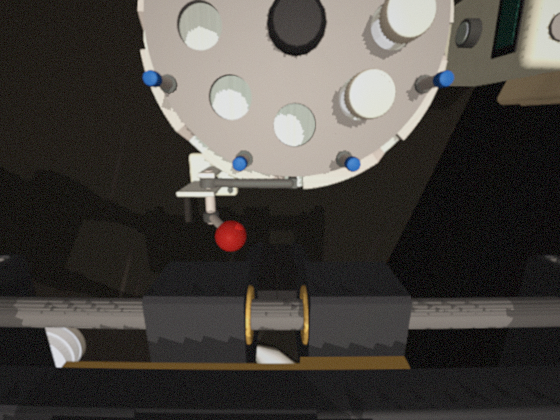

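The wrist view confirms the ball at (230,236), which is changer (-46.6, -142.1), with the rod and pawl arm behind it and the finger to its +x side. Descending now.

Request:
servo_tool --pt "0 0 0 40 0 0 0" --pt "0 0 0 64 0 0 0" --pt "0 0 0 64 0 0 0" --pt "0 0 0 64 0 0 0"

```text
clock: 3.5
tcp_pos: [0.6392, -0.0942, 0.1012]
orientation: [0.575, 0.818, 0.001, 0.001]
force: [-0.2, 0.6, 0.2]
gripper_width: 0.0005
grasp_force: 0.0
```

```bash
python3 go.py L,-66,-142,99,0
```

```text
clock 3.50 local [  -6.6 -139.9] z 101.2 head 0.0 r 140.1 ang -92.7 F [-0.23  0.59  0.22]
L,-66,-142,99,0 [ -2.1 -59.4   2.1] turnz 0.0
```

Request:
servo_tool --pt "0 -2 -9 2 0 0 0" --pt "0 -2 -18 2 0 0 0" --pt "0 -2 -26 2 0 0 0" --pt "0 -2 -34 2 0 0 0" --pt "0 -2 -42 2 0 0 0" --pt "0 -2 -50 2 0 0 0" --pt "0 -2 -58 2 0 0 0" --pt "0 -2 -64 2 0 0 0" --pt "0 -2 -64 2 0 0 0" --pt "0 -2 -30 0 0 0 0"

```text
clock: 4.5
tcp_pos: [0.6065, -0.1072, 0.0975]
orientation: [0.576, 0.818, -0.001, -0.002]
force: [0.2, -0.3, -0.0]
gripper_width: 0.0002
grasp_force: 0.0
```

```bash
cat > look.py <<'E'
from fit import *
import sys
im,d=bot.get_image("top")
x=fitcar("top",im,np.array([.598,.0397]))
e=np.array([[np.cos(.346),-np.sin(.346)],[np.sin(.346),np.cos(.346)]])
for n,lo,hi,z in (("red",(0,170,60),(6,255,255),.092),("yellow",(22,150,90),(35,255,255),.0925)):
    for c,a in blobs(im,lo,hi):
        p=(atz("top",c,z)[:2]-[.598,.0397])@e*1e3
        if np.hypot(*p)<200: print(n,a,p.round(1),"ang",np.degrees(np.arctan2(p[1],p[0])).round(1))
E
python3 look.py;python3 go.py L,-20,-142,150,0
python3 - <<'E'
from h import *
im,d=bot.get_image("side");cv2.imwrite("pics/s1.png",cv2.resize(im[160:280,200:360],None,fx=4,fy=4)[:,:,::-1])
E
```

```text
pins n 6 centre [0.5979 0.0396] pin angle 0.7374011982921622 rms 0.0004
red 41 [ -94.9 -143.1] ang -123.5
yellow 139 [ 1.  65.9] ang 89.1
clock 4.55 local [ -33.8 -142.1] z 99.4 head -0.1 r 146.1 ang -103.4 F [5.28 0.48 1.56]
L,-20,-142,150,0 [  0.1  14.  -50.5] turnz -0.1
```

View pics/s1.png

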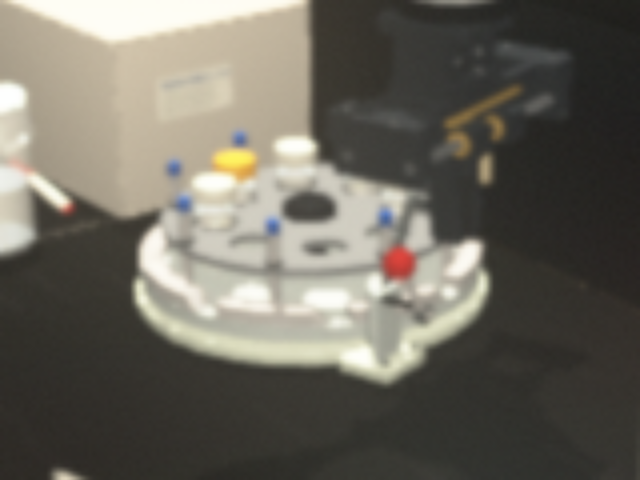

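The side crop shows the ball thrown back at about (400,262) and the pawl arm standing up. The top view puts the ball at x -95 and the carousel unmoved. Raising and going to the near-side pin gap.

Request:
servo_tool --pt "0 0 14 -50 0 0 0" --pt "0 0 14 -80 0 0 0" --pt "0 0 14 -80 0 0 -8.5" --pt "0 0 14 -80 0 0 -17" --pt "0 0 14 -80 0 0 -25.5" --pt "0 0 14 -80 0 0 -34" --pt "0 0 14 -80 0 0 -42.5" --pt "0 0 14 -80 0 0 -51" --pt "0 0 14 -80 0 0 -59.5" --pt "0 0 14 -80 0 0 -68"

```text
clock: 5.6
tcp_pos: [0.623, -0.1018, 0.1784]
orientation: [0.016, 1.0, -0.0, -0.0]
force: [0.5, 0.7, -0.1]
gripper_width: 0.0007
grasp_force: 0.0
```

```bash
python3 go.py P,103,180,179,90
```

```text
clock 5.60 local [ -24.5 -141.6] z 178.4 head 68.3 r 143.7 ang -99.8 F [ 0.49  0.75 -0.13]
P,103,180,179,90 [125.2 102.6  -0.5] turnz -21.7
```

Request:
servo_tool --pt "0 125 103 0 0 0 -21.7" --pt "0 125 103 0 0 0 -21.7" --pt "0 125 103 0 0 0 -21.7" --pt "0 125 103 0 0 0 -21.7" --pt "0 125 103 0 0 0 -21.7" --pt "0 125 103 40 0 0 -21.7" --pt "0 125 103 55 0 0 -21.7" --pt "0 125 103 55 0 0 -21.7"

```text
clock: 6.4
tcp_pos: [0.5017, 0.0051, 0.1213]
orientation: [-0.169, 0.986, 0.0, -0.002]
force: [-0.5, 0.1, -0.3]
gripper_width: 0.0007
grasp_force: 0.0
```

```bash
python3 look.py; python3 go.py P,103,180,92
```

```text
pins n 5 centre [0.5977 0.0396] pin angle 0.7378461955802772 rms 0.0003
red 80 [ -97.3 -141.9] ang -124.4
yellow 30 [10.  62.4] ang 80.9
clock 6.45 local [-101.3   -0.2] z 122.9 head 89.6 r 101.3 ang -179.9 F [ 0.3   0.37 -0.46]
P,103,180,92 [ 1.7  0.2 30.9] turnz -0.4
```

Request:
servo_tool --pt "0 2 0 31 0 0 0" --pt "0 2 0 31 0 0 0" --pt "0 1 11 31 0 0 6" --pt "0 0 21 31 0 0 12" --pt "0 -3 32 31 0 0 18" --pt "0 -7 42 31 0 0 24" --pt "0 -12 52 31 0 0 30" --pt "0 -18 61 31 0 0 36" --pt "0 -24 69 31 0 0 42" --pt "0 -32 77 31 0 0 48"

```text
clock: 7.45
tcp_pos: [0.5087, 0.0888, 0.0948]
orientation: [0.248, 0.969, -0.0, 0.001]
force: [0.6, -2.7, -0.6]
gripper_width: 0.0002
grasp_force: 1.1
```

```bash
python3 look.py; python3 go.py P,103,124,92 P,103,116,92 P,103,108,92 P,103,101,92
```

```text
pins n 6 centre [0.5979 0.0396] pin angle 0.07475547934274451 rms 0.0004
red 77 [ -97.5 -142.1] ang -124.4
yellow 136 [41.2 52.2] ang 51.7
clock 7.50 local [-65.9  77.5] z 95.1 head 41.2 r 101.8 ang 130.3 F [0.79 0.61 0.18]
P,103,124,92 [ 0.5 11.4  3.1] turnz 7.2
P,103,116,92 [-2.3 25.5  3.1] turnz 15.2
P,103,108,92 [-7.1 39.1  3.2] turnz 23.2
P,103,101,92 [-12.7  50.3   3.2] turnz 30.2
```

Request:
servo_tool --pt "0 1 11 2 0 0 7" --pt "0 -2 25 3 0 0 15" --pt "0 -7 39 3 0 0 23" --pt "0 -13 50 3 0 0 30" --pt "0 -13 50 3 0 0 30" --pt "0 -13 40 -20 0 0 30" --pt "0 -13 40 -70 0 0 30"

```text
clock: 8.2
tcp_pos: [0.5333, 0.1165, 0.1594]
orientation: [0.487, 0.874, -0.004, -0.004]
force: [0.9, -0.3, -0.4]
gripper_width: 0.0005
grasp_force: 0.0
```

```bash
python3 look.py; python3 go.py L,-128,-142,165,0
```

```text
pins n 7 centre [0.5981 0.0394] pin angle 0.30324506165206 rms 0.0007
red 78 [ -97.5 -142. ] ang -124.5
yellow 138 [62.7 22.3] ang 19.6
clock 8.25 local [-27.5  93.1] z 171.6 head 11.9 r 97.1 ang 106.5 F [2.44 0.33 5.59]
L,-128,-142,165,0 [-209.3 -146.8    6.2] turnz 11.9
```

Request:
servo_tool --pt "0 -206 -158 -10 0 0 12" --pt "0 -206 -158 -10 0 0 12" --pt "0 -206 -158 -10 0 0 12" --pt "0 -206 -158 -10 0 0 12" --pt "0 -206 -158 -10 0 0 12" --pt "0 -206 -158 -10 0 0 12" --pt "0 -206 -158 -10 0 0 12" --pt "0 -206 -158 -10 0 0 12"

```text
clock: 9.05
tcp_pos: [0.5104, -0.1396, 0.1731]
orientation: [0.577, 0.817, 0.0, 0.0]
force: [-0.2, -0.2, 1.0]
gripper_width: 0.0002
grasp_force: 0.0
```

```bash
python3 go.py L,-142,-142,97,0
```

```text
clock 9.05 local [-143.3 -139. ] z 173.1 head -0.3 r 199.6 ang -135.9 F [-0.25 -0.21  0.95]
L,-142,-142,97,0 [-3.   1.2 76.1] turnz -0.3
```

Request:
servo_tool --pt "0 -3 0 50 0 0 0" --pt "0 -3 0 76 0 0 0" --pt "0 -3 0 76 0 0 0" --pt "0 -3 10 76 0 0 0" --pt "0 -3 20 76 0 0 0" --pt "0 -3 30 76 0 0 0" --pt "0 -3 40 76 0 0 0" --pt "0 -3 48 76 0 0 0" --pt "0 -3 48 76 0 0 0" --pt "0 -3 15 60 0 0 0"

```text
clock: 10.05
tcp_pos: [0.5267, -0.137, 0.1113]
orientation: [0.576, 0.817, -0.0, -0.001]
force: [-1.2, -0.6, 0.4]
gripper_width: 0.0001
grasp_force: 0.0
```

```bash
python3 look.py; python3 go.py P,101,105,180
```

```text
pins n 8 centre [0.5979 0.0397] pin angle 0.3029236348655657 rms 0.0003
yellow 136 [62.7 22.6] ang 19.9
clock 10.10 local [-132.  -141.9] z 113.5 head -0.2 r 193.9 ang -132.9 F [-4.49  0.34  0.73]
P,101,105,180 [240.  104.6 -66.7] turnz -15.2
```

Request:
servo_tool --pt "0 0 -5 -50 0 0 0" --pt "0 240 102 -66 0 0 -17" --pt "0 240 102 -66 0 0 -17" --pt "0 240 102 -66 0 0 -17" --pt "0 240 102 -66 0 0 -17" --pt "0 240 102 -66 0 0 -17" --pt "0 240 102 -66 0 0 -17" --pt "0 240 102 -66 0 0 -17"

```text
clock: 10.9
tcp_pos: [0.5414, 0.124, 0.1788]
orientation: [0.449, 0.894, -0.0, 0.0]
force: [-0.5, -0.9, 1.6]
gripper_width: 0.0008
grasp_force: 0.0
```

```bash
python3 look.py; python3 go.py P,103,108,92 P,103,100,92 P,103,92,92 P,103,84,92 P,103,78,92
```

```text
pins n 6 centre [0.5978 0.0398] pin angle 0.3033034581267824 rms 0.0003
red 79 [ -51.4 -142.5] ang -109.8
yellow 136 [62.7 22.6] ang 19.9
clock 10.95 local [-25.3  97.1] z 178.5 head 16.8 r 100.3 ang 104.6 F [-0.73  0.76  0.32]
P,103,108,92 [ 2.8 -5.9 86.5] turnz -1.2
P,103,100,92 [ 2.1  8.4 86.5] turnz 6.8
P,103,92,92 [-0.6 22.5 86.5] turnz 14.8
P,103,84,92 [-5.3 36.1 86.5] turnz 22.8
P,103,78,92 [-10.   45.8  86.5] turnz 28.8
```

The ball at x -51 means the pawl is lying on the rim. I'll push the rest of the way slowly.

Request:
servo_tool --pt "0 3 -6 45 0 0 -1" --pt "0 3 -6 86 0 0 -1" --pt "0 3 -6 86 0 0 -1" --pt "0 2 8 86 0 0 7" --pt "0 1 15 86 0 0 11" --pt "0 -1 22 86 0 0 15" --pt "0 -3 29 86 0 0 19" --pt "0 -5 36 86 0 0 23" --pt "0 -5 36 86 0 0 23"

```text
clock: 11.85
tcp_pos: [0.5752, 0.1386, 0.0946]
orientation: [0.62, 0.785, 0.001, 0.001]
force: [-0.4, -0.9, -0.2]
gripper_width: 0.0001
grasp_force: 0.0
```

```bash
python3 look.py; python3 go.py P,103,82,92 P,103,80,92 P,103,79,92 P,103,78,92
```

```text
pins n 7 centre [0.598  0.0394] pin angle 0.015147611064272537 rms 0.0005
red 78 [ -47.2 -142.3] ang -108.3
yellow 135 [66.4  3.8] ang 3.3
clock 11.90 local [ 11.8 101. ] z 94.4 head -6.3 r 101.7 ang 83.4 F [0.23 0.34 0.15]
P,103,82,92 [1.3 2.4 2.4] turnz 1.7
P,103,80,92 [1.1 6.  2.4] turnz 3.7
P,103,79,92 [1.  7.8 2.4] turnz 4.7
P,103,78,92 [0.8 9.6 2.5] turnz 5.7
```

Request:
servo_tool --pt "0 1 2 1 0 0 1" --pt "0 1 3.5 2 0 0 2" --pt "0 1 5 2 0 0 3" --pt "0 1 6 2 0 0 3.5" --pt "0 1 6 2 0 0 3.5"

```text
clock: 12.4
tcp_pos: [0.579, 0.1422, 0.0907]
orientation: [0.643, 0.766, -0.0, 0.0]
force: [-1.1, -1.0, 0.6]
gripper_width: 0.0011
grasp_force: 0.5
```

```bash
python3 look.py; python3 go.py
```

```text
pins n 7 centre [0.5982 0.0397] pin angle 0.761628753551322 rms 0.0004
red 78 [ -45.  -142.4] ang -107.5
yellow 137 [66.5  1.6] ang 1.4
clock 12.45 local [ 16.9 102.9] z 90.6 head -9.8 r 104.3 ang 80.7 F [-1.48 -1.05  0.15]
```

Request:
servo_tool --pt "0 0 1 0 0 0 0.5" --pt "0 0 2 0 0 0 1" --pt "0 0 2 0 0 0 1" --pt "0 0 -7 0 0 0 0" --pt "0 0 -7 0 0 0 0" --pt "0 0 -7 -40 0 0 0" --pt "0 0 -7 -90 0 0 0" --pt "0 100 -7 -130 0 0 0" --pt "0 100 -7 -130 0 0 0" --pt "0 100 -7 -130 0 0 0"

```text
clock: 13.45
tcp_pos: [0.5556, 0.244, 0.2246]
orientation: [0.642, 0.767, 0.004, 0.001]
force: [-0.3, -0.9, -1.0]
gripper_width: 0.0008
grasp_force: 0.0
```

```bash
python3 look.py; python3 go.py
python3 - <<'E'
from h import *
im,d=bot.get_image("top");cv2.imwrite("pics/t2.png",cv2.resize(im[80:260,160:360],None,fx=3,fy=3)[:,:,::-1])
E
```

```text
pins n 8 centre [0.598  0.0397] pin angle 0.7416809695056534 rms 0.0004
red 76 [ -45.  -142.3] ang -107.6
yellow 135 [66.5  0.2] ang 0.2
clock 13.50 local [ 28.7 205.8] z 223.4 head -9.6 r 207.8 ang 82.0 F [0.25 0.98 1.55]
```

View pics/t2.png

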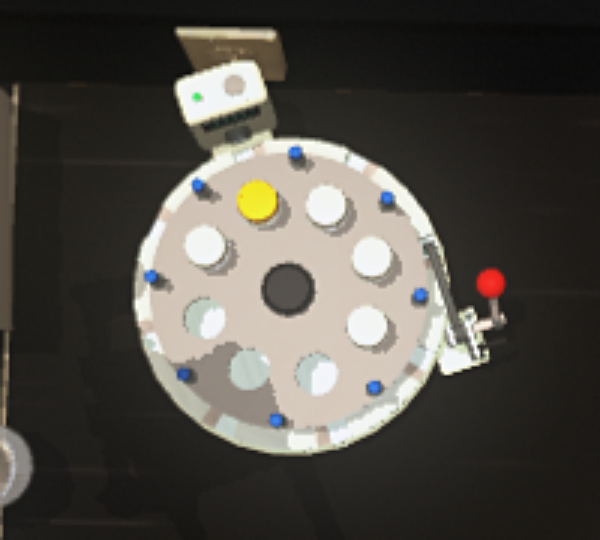

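The yellow vial at (258,200) is in front of the reader, all vials are standing, and the ball is back at its start place with the pawl down. Handing in.

```bash
python3 -c "
from rig import bot
print(bot.finish_job())"
```

```text
the job is handed in; nothing more can be done
None
```

The carousel went back two notches: the yellow-capped vial measures within about 1 mm of the reading place, the pawl appears fully down (its ball is back at its start position), and the job is handed in at about 13.5 s; no verdict was returned.

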